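# Index the carving turntable by one hole

## Task

Turn the carving turntable on by one hole, counter-clockwise as seen from above, so that the next side of the little wooden owl comes round: press the red plunger down with a fingertip to unlock it, push it round with the plunger, and let the plunger spring fully back up in the next hole so that the table is locked there. Nothing is to be gripped or lifted: the owl rides round standing where it is on the table, and the gouge, the mug and the sharpening stone stay where they are.

Things in the scene. Friction and masses are not known exactly. Their poses are not given: they have to be found in the camera images.
- stand: Fixed carving stand: green round foot (190 mm across) under an aluminium index plate (232 mm across, z 34 to 42 mm) with 8 holes (13 mm wide open notches) in its rim, 45 degrees apart, each with a brass dot. Origin: centre of the underside at bench height, on the vertical turning axis. Its +x points at the starting hole; the next is 45 degrees counter-clockwise from it, seen from above.
- turntable (a joint): Angle of the turntable in rad: 0 in the starting hole, growing counter-clockwise seen from above; the next hole is at 0.785. Unlocked, it turns with about 1 N at the plunger.
- table_top (a point): Centre of the top face of the turntable, a plywood disc 170 mm across, 60 mm above the bench, on the turning axis. Turns with the table; its x axis points along the dark steel arm (34 mm wide) to the round steel housing (44 mm across, top at 68 mm) that carries the upright plunger 125 mm from the axis.
- plunger (a joint): Depth pressed in m: 0 fully up (locked, when in a hole), 0.011 at its stop. The spring pushes up with 6 N (top) to 10 N (stop). The table turns only when it is pressed 8 mm or more. Let go between holes it stays about 8 mm down, sliding under the plate, and springs up when a hole comes; let go within about 2 degrees of a hole it draws itself in.
- cap_top (a point): Centre of the top face of the red plunger cap: a flat disc 40 mm across and 12 mm thick, 125 mm from the turning axis, top 92 mm above the bench when up (81 mm at the stop). It moves with the plunger and the table. Pressed, its matt face grips a fingertip well enough to drag the table round.
- carving: Small limewood owl, 250 g, standing loose at the middle of the turntable: round foot 62 mm across, body 54 mm across, 87 mm high. Origin: centre of its underside (60 mm above the bench); z up.
- gouge: Carver's gouge lying on the bench left of the stand, wooden handle 28 mm thick and steel blade, 235 mm long along its x axis. Origin: on the bench under the joint of handle and blade.
- mug: White mug standing on the bench left of the stand, 80 mm across, 95 mm high, handle towards its +y. Origin: centre of its underside.
- stone: Grey sharpening stone in a dark wooden holder lying on the bench right of the stand, 200 x 70 x 32 mm, long along its x axis. Origin: centre of its underside.
There are look-alikes about, which are no part of the job. Of the things shaped like the carving, the wooden one is meant.

How it is judged (in metres and radians):
On the way, in this order (a step that is already met when the one before it is completed fails the run):
1. the plunger is pressed down and unlocks, with the table still at the starting hole (value of joint plunger above 0.007 m and value of joint turntable between -0.12 and 0.12 rad), for 0.05 s.
2. the table stands at the next hole counter-clockwise and the plunger has sprung up in it (value of joint turntable between 0.750398 and 0.820398 rad and value of joint plunger below 0.002 m), for 0.2 s.
At the end, for the whole second after the job is handed in: The turntable is at rest within 2 degrees of the next hole counter-clockwise, with the plunger up to within 2 mm; the owl stands upright on the table within 15 mm of its middle; the gouge, mug and stone are within 20 mm of where they were (all of step 2 and velocity of joint turntable between -0.05 and 0.05 rad/s and horizontal distance between carving and table_top below 0.015 m and angle between carving's own z axis and vertical below 0.1 rad and height (world z) of carving between 0.056 and 0.064 m and linear speed of carving below 0.02 m/s and distance of each of gouge, mug, stone from where it was at the start of the episode below 0.02 m); the robot touches nothing.
It fails at once if the owl is lifted, knocked over, or pushed more than 20 mm from the table's middle (height (world z) of carving above 0.068 m or angle between carving's own z axis and vertical above 0.3 rad or horizontal distance between carving and table_top above 0.02 m).
It fails at once if the gouge is moved or lifted by more than 20 mm (distance of gouge from where it was at the start of the episode above 0.02 m).
It fails at once if the mug is moved or lifted by more than 20 mm (distance of mug from where it was at the start of the episode above 0.02 m).
It fails at once if the sharpening stone is moved or lifted by more than 20 mm (distance of stone from where it was at the start of the episode above 0.02 m).
It also fails if it takes over 42 s, if anything falls off the work surface, if the arm or the gripper's body presses on something with over 40 N, if the wrist force passes 120 N, or if a joint passes its speed limit or range.

## Robot

A 6-joint arm with a two-finger parallel gripper is mounted at the origin on the work surface. World frame = base frame: x ahead of the robot, y to its left, z up, the work surface at z = 0. Lengths are in mm, angles in rad, forces in N, time in s.
With the tool pointing down it reaches from about 300 to 850 mm from the base axis. Payload 4.2 kg.
Tool frame: the origin (TCP) lies at the very end of the fingers, on their centre line; the grasp point (between the pads) lies 19 mm behind it (env.hold_point_z is the z of the grasp point in the tool frame, in mm); z points along the fingers, y is the line along which they close (so a half turn about z gives the same grasp; the last joint's range is limited). The gripper opens to 91 mm and grips with 3 to 60 N. Pads are 32 mm wide; open, the fingers measure 118 mm over their backs; the gripper's body (76 mm by 178 mm) begins 60 mm behind the grasp point.
Start: joints at [1.255, 0.32, 1.565, -0, 1.257, -0.02], TCP at [167.618, 550.043, 213.976] pointing down, gripper open.
Joint ranges: [-3.11, 3.11], [-0.84, 2.01], [0.21, 2.61], [-1.34, 4.49], [0.05, 2.63], [-2.56, 2.56]. Speed limits (rad/s): [2.57, 2.57, 3.14, 3.14, 3.14, 3.14].

## Interface

Orientations are given as a rotation vector (axis times angle).
In Python, from cell import env, cams gives the robot as it stands.
- The arm moves only by the tool servo_tool, never from a script. Its argument "series" is a list of rows, each a list of 7 numbers: the turn, a rotation vector about the tool's x, y, z in rad, then the shift along the tool's x, y, z in mm, then the closure, from -1 (fully open) to 1 (shut). A call has 1 to 10 rows; each row shifts and turns the commanded pose from where the row before left it, along the tool's axes as they then stand; what a row does not reach is not made up. A row lasts 1/8 s, in which the tool goes at most 62.5 mm and 10.7 degrees, less where a joint would pass 70% of its speed; a pose out of reach is approached as far as the arm can. A call is refused whole if a number of a shift passes 62.5 or a number of a turn 0.188, either way. A call with a gripper value outside its range is refused whole. The fingers move at their own pace and stop on an object; "force" is the grip in N (left out, the last holds). Time passes only in rows, so rows that do not move let the fingers close. It gives the time, the measured TCP pose, the force, the opening and the grip force at its end, in the units of the state.
- env.state(): the state, without advancing time (a new reading comes with each control period).
- cams.grab_frame(name): name is "scene" or "top"; returns a dict with "frame" (384x512x3 uint8, blue, green, red), "camera_matrix" (3x3 intrinsics, pixels), "rvec" (rotation vector, rad) and "tvec" (3), from world to camera coordinates, as OpenCV has them. Camera axes: x right, y down, z forward; pixel columns grow to the right and rows downward; lengths in mm; the calibration is good to about 2 mm. A picture is of the moment at which its call begins. There is no depth.
- env.close_job(): hands the job in; it is judged then, once.
The state is a dict: "clock": time; "q": joint angles; "qd": joint speeds; "joint_torque": joint torques, N m; "position": TCP position; "ee_rot": TCP orientation; "contact_force": force on the tool from outside, world axes, zero at the start; "moment": the same for the moment, N m; "finger_gap": finger opening in mm; "grip_force": force on a finger pad.
Only numpy, scipy, OpenCV 4.12 (cv2) and the standard library are available. Lean on these libraries where they do the work, as an engineer would, in place of code of your own. Each camera call takes 0.05 s, during which the arm holds its last target. There are 200 camera calls.

## Working session

There is one attempt and no reset: what is moved stays moved. The work goes in short steps, Python scripts to look and compute and a tool call to move; the robot and the scene stay as the last step left them, time stands still between calls to the robot, and variables do not carry over. Pictures are saved under pics/ and viewed, at most 10 in all, crops included, and the job is handed in when it is done.

Besides the shell and the picture viewer there is one more tool, called as a command line: name --pt "numbers of a row" for each row, then --argument value for the rest. servo_tool: Moves the arm, as the interface text tells. Its arguments: {"type":"object","properties":{"series":{"type":"array","items":{"type":"array","items":{"type":"number"}}},"force":{"type":"number"}},"required":["series"]}

```bash
mkdir -p pics; ls
python3 - <<'E'
from cell import env,cams
import cv2
for n in("scene","top"):
    f=cams.grab_frame(n); cv2.imwrite(f"pics/{n}0.png",cv2.resize(f["frame"],(800,600),interpolation=cv2.INTER_CUBIC)); print(f["camera_matrix"],f["rvec"],f["tvec"])
s=env.state();print(s["position"],s["ee_rot"],s["clock"],s["contact_force"])
E
```

```text
pics
[[475.24153952   0.         257.99935746]
 [  0.         475.24153952 189.29690714]
 [  0.           0.           1.        ]] [ 2.4728883   0.64840483 -0.21977319] [-471.74065383 -174.922746   1363.30288229]
[[393.09347135   0.         260.63231051]
 [  0.         393.09347135 196.62084626]
 [  0.           0.           1.        ]] [ 2.16414017 -2.12631461  0.09824522] [  14.61212123  527.40130552 1019.65074773]
[167.47237889 549.6060987  213.21053626] [-4.62812363e-01 -3.10708234e+00  2.45483668e-03] 0.1 [0.59026897 0.27898497 0.68850469]
```

View pics/scene0.png

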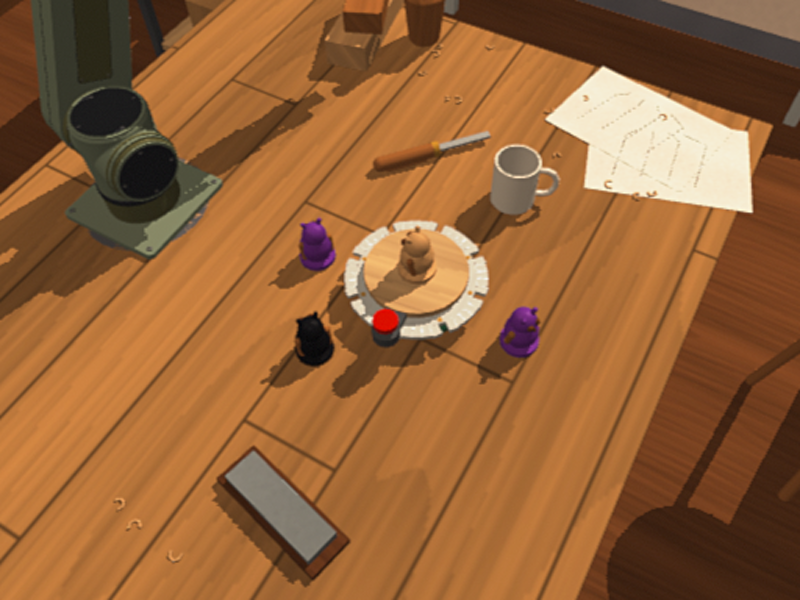

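View pics/top0.png

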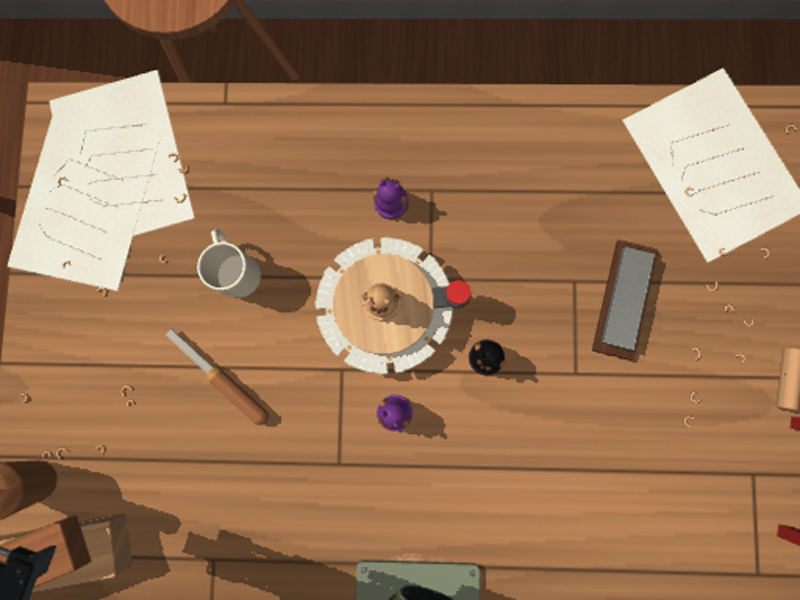

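The red cap is unique: top (458,293), scene (385,321). The wooden owl is on the table at top (380,300), scene (415,255). The look-alikes are purple owls at top (391,198) and (394,413) and a black owl at (487,356), all standing off the table. Other red items at the right edge of the top view (790,425/535) lie on the bench and are not the plunger. Next I'll measure the cap and the table axis.

```bash
cat > h.py <<'E'
from cell import env,cams
import cv2,numpy as np
from scipy.spatial.transform import Rotation as R
def ray(f,px,z):
    K,r,t=f["camera_matrix"],cv2.Rodrigues(f["rvec"])[0],np.ravel(f["tvec"])
    c=-r.T@t; d=r.T@np.linalg.inv(K)@np.array([px[0],px[1],1.]); return c+d*(z-c[2])/d[2]
def blob(m,big=True):
    n,l,s,c=cv2.connectedComponentsWithStats(m.astype(np.uint8)); i=1+np.argmax(s[1:,4]); return c[i],s[i],l==i
def red(f):
    b,g,r=[f["frame"][...,i].astype(int) for i in range(3)]
    return blob((r>200)&(g<50)&(b<50))
E
python3 - <<'E'
from h import *
for n in("scene","top"):
    f=cams.grab_frame(n); c,s,_=red(f); print(n,c,s,ray(f,c,92))
    im=f["frame"].astype(int); w=(im.min(2)>150)
    if n=="top":
        w[:140]=0;w[245:]=0;w[:,:195]=0;w[:,300:]=0
    else:
        w[:130]=0;w[225:]=0;w[:,:210]=0;w[:,322:]=0
    # outer contour of the plate -> world at z 42 -> circle fit
    ys,xs=np.nonzero(w); P=np.array([ray(f,(x,y),42)[:2] for x,y in zip(xs,ys)])
    h=cv2.convexHull(P.astype(np.float32)); (cx,cy),rad=cv2.minEnclosingCircle(h)
    H=h[:,0]; A=np.c_[2*H,np.ones(len(H))]; q=np.linalg.lstsq(A,(H**2).sum(1),rcond=None)[0]
    print("plate",cx,cy,rad,"lsq",q[:2],np.sqrt(q[2]+q[0]**2+q[1]**2))
    x0,y0=int(c[0])-70,int(c[1])-70
    x0,y0=max(x0,0),max(y0,0)
    cv2.imwrite(f"pics/{n}1.png",cv2.resize(f["frame"][y0:y0+110,x0:x0+130],None,fx=5,fy=5,interpolation=cv2.INTER_CUBIC)); print(x0,y0)
s=env.state();print(R.from_rotvec(s["ee_rot"]).as_matrix().round(3))
E
```

```text
scene [246.2208589  204.09202454] [239 198  16  13 163] [546.06888869 -58.2937465   92.        ]
plate 529.5242309570312 65.47449493408203 116.79964447021484 lsq [529.71669448  65.76996462] 115.98370527866945
176 134Traceback (most recent call last):
  File "<stdin>", line 3, in <module>
  File "h.py", line 11, in red
    return blob((r>200)&(g<50)&(b<50))
  File "h.py", line 8, in blob
    n,l,s,c=cv2.connectedComponentsWithStats(m.astype(np.uint8)); i=1+np.argmax(s[1:,4]); return c[i],s[i],l==i
                                                                      ~~~~~~~~~^^^^^^^^^
    return _wrapfunc(a, 'argmax', axis=axis, out=out, **kwds)
    return bound(*args, **kwds)
ValueError: attempt to get argmax of an empty sequence
```

```bash
sed -i 's/(r>200)&(g<50)&(b<50)/(r>140)\&(r>4*g)\&(r>4*b)/' h.py
python3 - <<'E'
from h import *
f=cams.grab_frame("top"); f["frame"][:,400:]=0; c,s,_=red(f); print(c,s,ray(f,c,92))
w=(f["frame"].astype(int).min(2)>150); w[:140]=0;w[245:]=0;w[:,:195]=0;w[:,300:]=0
ys,xs=np.nonzero(w); P=np.array([ray(f,(x,y),42)[:2] for x,y in zip(xs,ys)])
H=cv2.convexHull(P.astype(np.float32))[:,0]; print(cv2.minEnclosingCircle(H))
q=np.linalg.lstsq(np.c_[2*H,np.ones(len(H))],(H**2).sum(1),rcond=None)[0]
print("lsq",q[:2],np.sqrt(q[2]+q[0]**2+q[1]**2))
cv2.imwrite("pics/top1.png",cv2.resize(f["frame"][145:245,190:320],None,fx=6,fy=6,interpolation=cv2.INTER_CUBIC))
s=env.state();print(s["q"],s["position"],R.from_rotvec(s["ee_rot"]).as_matrix().round(3))
E
```

```text
Traceback (most recent call last):
  File "h.py", line 11, in red
    return blob((r>140)&(r>4*g)&(r>4*b))
  File "h.py", line 8, in blob
    n,l,s,c=cv2.connectedComponentsWithStats(m.astype(np.uint8)); i=1+np.argmax(s[1:,4]); return c[i],s[i],l==i
                                                                      ~~~~~~~~~^^^^^^^^^
ValueError: attempt to get argmax of an empty sequence
```

Run:
```python
from h import *
f=cams.grab_frame("top"); print(f["frame"][187,285:300])
b,g,r=[f["frame"][...,i].astype(int) for i in range(3)]
m=(r>120)&(r>2.8*g)&(r>2.8*b); m[:,330:]=0; m[:150]=0; m[250:]=0
try: c,s,_=blob(m); print(c,s,ray(f,c,92))
except Exception as e: print(e)
w=(f["frame"].astype(int).min(2)>150); w[:140]=0;w[245:]=0;w[:,:195]=0;w[:,300:]=0
ys,xs=np.nonzero(w); P=np.array([ray(f,(x,y),42)[:2] for x,y in zip(xs,ys)])
H=cv2.convexHull(P.astype(np.float32))[:,0]; print(cv2.minEnclosingCircle(H))
cv2.imwrite("pics/top1.png",cv2.resize(f["frame"][145:245,190:320],None,fx=6,fy=6,interpolation=cv2.INTER_CUBIC))
s=env.state();print(s["q"],s["position"],R.from_rotvec(s["ee_rot"]).as_matrix().round(3))
```

```text
[[ 63  68 131]
 [ 50  54 195]
 [ 49  53 205]
 [ 50  53 205]
 [ 49  53 204]
 [ 50  54 204]
 [ 49  53 204]
 [ 50  54 204]
 [ 49  53 203]
 [ 50  54 203]
 [ 49  53 202]
 [ 49  53 202]
 [ 49  52 201]
 [ 49  52 201]
 [ 49  53 201]]
[292.9516129  186.66666667] [286 179  15  16 186] [546.41928261 -59.03008904  92.        ]
((530.7642211914062, 64.95610809326172), 116.89434814453125)
[ 1.25500706e+00  3.19865734e-01  1.56485710e+00  6.43933363e-06
  1.25737633e+00 -1.99764603e-02] [167.56620365 549.90541556 213.6843445 ] [[-0.957  0.292 -0.   ]
 [ 0.292  0.957 -0.   ]
 [ 0.    -0.001 -1.   ]]
```

View pics/top1.png

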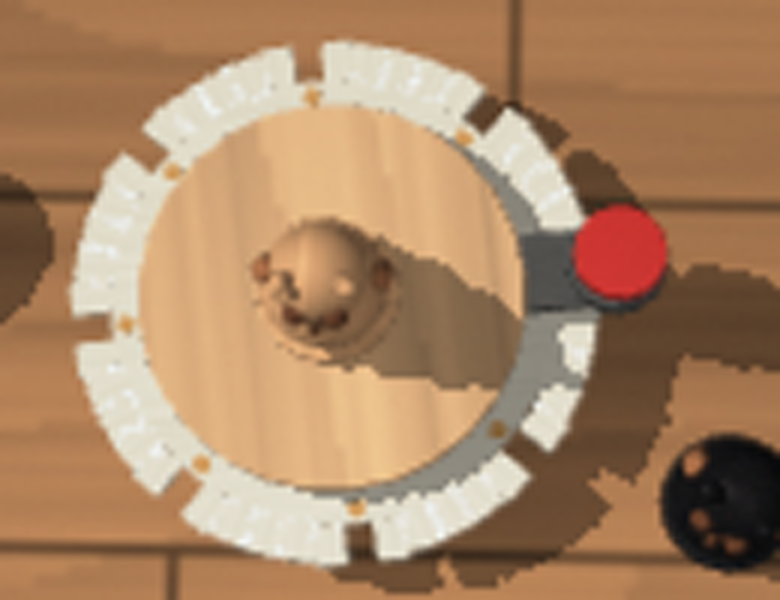

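The crop shows the cap at crop (620,252), with the housing and dark arm below it. The next hole counter-clockwise is at crop (485,115), and the wooden owl is at the centre. Both cameras agree on the cap, at about (546.2, -58.6). The axis is at about (530.1, 65.3), which gives a radius of 125.0 and matches the spec. The cap bearing is -82.6°, so the target bearing is -37.6°, at about (629, -11). Now I'll fly over at z 214 and close the fingers.

servo_tool --pt "0 0 0 -38.6 -33.7 0 1" --pt "0 0 0 -38.6 -33.7 0 1" --pt "0 0 0 -38.6 -33.7 0 1" --pt "0 0 0 -38.6 -33.7 0 1" --pt "0 0 0 -38.6 -33.7 0 1" --pt "0 0 0 -38.6 -33.7 0 1" --pt "0 0 0 -38.6 -33.7 0 1" --force 10

```text
clock: 1.18
position: [358.0, 244.2, 214.1]
ee_rot: [0.462, 3.107, 0.001]
contact_force: [0.0, 0.9, 0.0]
finger_gap: 23.8
grip_force: 0.0
```

servo_tool --pt "0 0 0 -38.6 -33.7 0 1" --pt "0 0 0 -38.6 -33.7 0 1" --pt "0 0 0 -38.6 -33.7 0 1" --pt "0 0 0 -38.6 -33.7 0 1" --pt "0 0 0 -38.6 -33.7 0 1" --pt "0 0 0 -38.6 -33.7 0 1" --pt "0 0 0 -38.6 -33.7 0 1"

```text
clock: 2.05
position: [547.7, -60.3, 214.0]
ee_rot: [0.463, 3.107, 0.001]
contact_force: [0.6, 0.3, 0.2]
finger_gap: 0.5
grip_force: 0.0
```

servo_tool --pt "0 0 0.1636 0 0 0 1" --pt "0 0 0.1636 0 0 0 1" --pt "0 0 0.1636 0 0 0 1" --pt "0 0 0.1636 0 0 0 1" --pt "0 0 0.1636 0 0 0 1" --pt "0 0 0.1636 0 0 0 1" --pt "0 0 0.1636 0 0 0 1" --pt "0 0 0 0 0 0 1" --pt "0 0 0 0 0 0 1"

```text
clock: 3.18
position: [547.0, -58.8, 213.9]
ee_rot: [-2.07, -2.363, -0.0]
contact_force: [-0.7, -1.2, -0.3]
finger_gap: 0.6
grip_force: 0.0
```

servo_tool --pt "0 0 0 0 -0.8 40 1" --pt "0 0 0 0 0 40 1" --pt "0 0 0 0 0 27 1" --pt "0 0 0 0 0 6 1" --pt "0 0 0 0 0 0 1"

```text
clock: 3.8
position: [546.7, -58.9, 101.4]
ee_rot: [2.072, 2.361, 0.001]
contact_force: [-0.0, -0.5, -0.1]
finger_gap: 0.0
grip_force: 0.0
```

Run:
```python
from h import *
s=env.state();print(s["position"],s["contact_force"],s["clock"])
f=cams.grab_frame("scene");cv2.imwrite("pics/s2.png",cv2.resize(f["frame"][120:260,160:340],None,fx=4,fy=4,interpolation=cv2.INTER_CUBIC))
```

```text
[546.66258119 -58.94047479 101.37343419] [-0.04822719 -0.46037087 -0.088445  ] 3.8
```

View pics/s2.png

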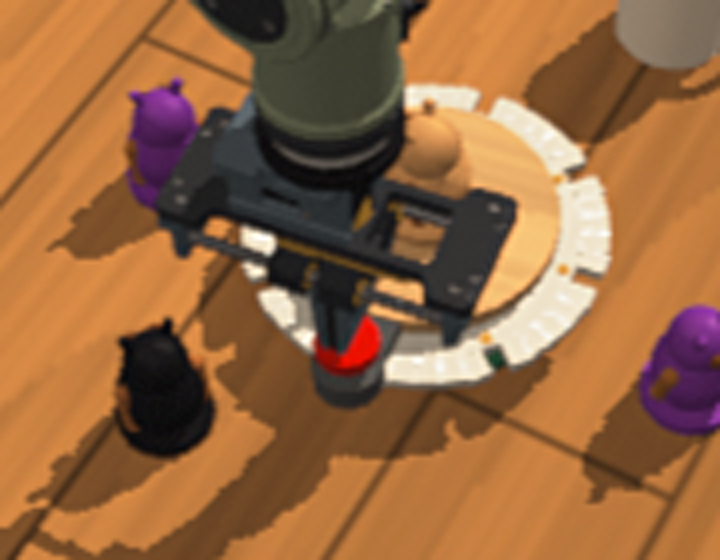

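The closed fingertips stand just above the red cap (crop (347,345)) and the body is clear of the owl. Next I'll press down slowly to z ≈ 82.

servo_tool --pt "0 0 0 0 0 5 1" --pt "0 0 0 0 0 4 1" --pt "0 0 0 0 0 4 1" --pt "0 0 0 0 0 4 1" --pt "0 0 0 0 0 2 1" --pt "0 0 0 0 0 0 1" --pt "0 0 0 0 0 0 1"

```text
clock: 4.72
position: [547.2, -58.9, 83.5]
ee_rot: [2.071, 2.359, 0.003]
contact_force: [-1.4, 0.2, 8.6]
finger_gap: 0.7
grip_force: 4.3
```

servo_tool --pt "0 0 0 0 0 1.5 1" --pt "0 0 0 0 0 1 1" --pt "0 0 0 0 0 0 1"

```text
clock: 5.1
position: [547.4, -58.9, 81.2]
ee_rot: [2.071, 2.359, 0.003]
contact_force: [-1.4, 0.3, 9.0]
finger_gap: 0.7
grip_force: 4.7
```

Force and height show it close to the stop, so it is unlocked. Starting the arc gently.

servo_tool --pt "0 0 -0.0327 0.07 4.09 0 1" --pt "0 0 -0.0327 0.07 4.09 0 1" --pt "0 0 -0.0327 0.07 4.09 0 1" --pt "0 0 -0.0327 0.07 4.09 0 1" --pt "0 0 -0.0327 0.07 4.09 0 1" --pt "0 0 -0.0327 0.07 4.09 0 1" --pt "0 0 0 0 0 0 1" --pt "0 0 0 0 0 0 1"

```text
clock: 6.1
position: [571.9, -53.2, 81.5]
ee_rot: [1.829, 2.549, 0.005]
contact_force: [-0.7, 0.9, 10.0]
finger_gap: 0.7
grip_force: 4.6
```

Run:
```python
from h import *
s=env.state();p=s["position"];d=p[:2]-[530.1,65.3];print(p,np.hypot(*d),np.degrees(np.arctan2(d[1],d[0])),s["contact_force"],s["clock"])
y=R.from_rotvec(s["ee_rot"]).as_matrix()[:,1];print(np.degrees(np.arctan2(y[1],y[0])))
f=cams.grab_frame("scene");cv2.imwrite("pics/s3.png",cv2.resize(f["frame"][120:260,160:340],None,fx=4,fy=4,interpolation=cv2.INTER_CUBIC))
```

```text
[571.94597329 -53.15968381  81.45698124] 125.63352327127986 -70.5441937023101 [-0.65987632  0.91487544  9.98693087] 6.1
18.68470432371717
```

View pics/s3.png

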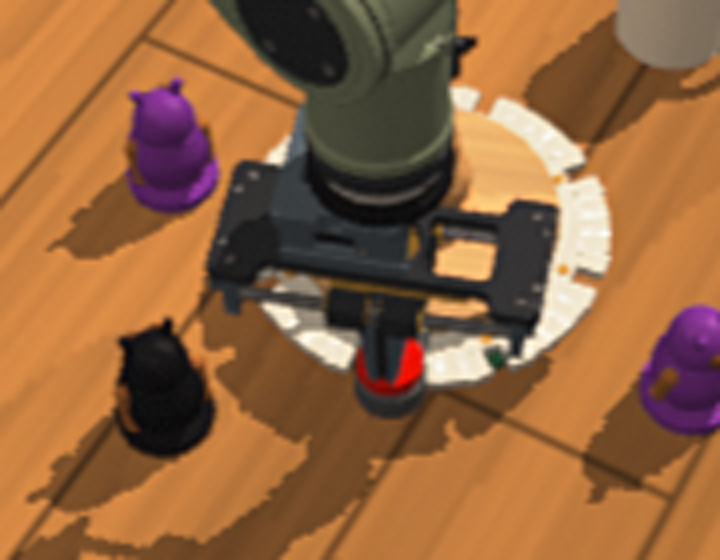

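The cap has moved with the finger to crop (390,370), about 12° round, and the radius still holds. Continuing the remaining 33°.

servo_tool --pt "0 0 -0.036 0.08 4.5 0 1" --pt "0 0 -0.036 0.08 4.5 0 1" --pt "0 0 -0.036 0.08 4.5 0 1" --pt "0 0 -0.036 0.08 4.5 0 1" --pt "0 0 -0.036 0.08 4.5 0 1" --pt "0 0 -0.036 0.08 4.5 0 1" --pt "0 0 -0.036 0.08 4.5 0 1" --pt "0 0 -0.036 0.08 4.5 0 1"

```text
clock: 7.15
position: [603.5, -37.0, 81.5]
ee_rot: [1.443, 2.787, 0.003]
contact_force: [-1.6, 0.7, 9.2]
finger_gap: 0.3
grip_force: 4.7
```

servo_tool --pt "0 0 -0.036 0.08 4.5 0 1" --pt "0 0 -0.036 0.08 4.5 0 1" --pt "0 0 -0.036 0.08 4.5 0 1" --pt "0 0 -0.036 0.08 4.5 0 1" --pt "0 0 -0.036 0.08 4.5 0 1" --pt "0 0 -0.036 0.08 4.5 0 1" --pt "0 0 -0.02 0.05 2.5 0 1" --pt "0 0 0 0 0 0 1" --pt "0 0 0 0 0 0 1"

```text
clock: 8.28
position: [625.5, -17.0, 81.6]
ee_rot: [1.107, 2.936, 0.003]
contact_force: [0.2, 1.9, 9.4]
finger_gap: 0.7
grip_force: 4.6
```

Run:
```python
from h import *
s=env.state();p=s["position"];d=p[:2]-[530.1,65.3];print(p,np.hypot(*d),np.degrees(np.arctan2(d[1],d[0])),s["contact_force"],s["clock"])
y=R.from_rotvec(s["ee_rot"]).as_matrix()[:,1];print(np.degrees(np.arctan2(y[1],y[0])))
f=cams.grab_frame("scene");cv2.imwrite("pics/s4.png",cv2.resize(f["frame"][120:260,180:360],None,fx=4,fy=4,interpolation=cv2.INTER_CUBIC))
K=f["camera_matrix"]
for r in (-41.6,-39.6,-37.6,-35.6):
    a=np.radians(r);q=np.array([[530.1+125*np.cos(a),65.3+125*np.sin(a),z] for z in (81.,68)])
    print(r,(cv2.projectPoints(q,f["rvec"],f["tvec"],K,None)[0][:,0]-[180,120])*4)
```

```text
[625.48131118 -17.01788221  81.59738284] 125.99138166233573 -40.795505094606625 [0.18754782 1.85326539 9.35854083] 8.275
48.70043892541149
-41.6 [[415.50894004 349.78419292]
 [414.82989125 361.56289686]]
-39.6 [[422.47827563 347.58744544]
 [421.73287592 359.37895362]]
-37.6 [[429.33664297 345.18810171]
 [428.52610728 356.99348322]]
-35.6 [[436.07446402 342.5900771 ]
 [435.20010948 354.41036919]]
```

View pics/s4.png

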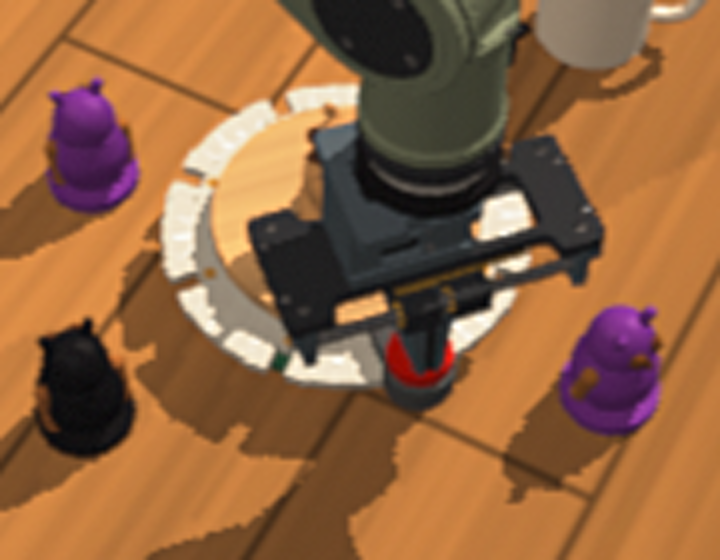

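The finger is at -40.8°. The cap's left and right edges are at crop 385 and 454, so its centre is at about 419.5, which is about -40.5°. That leaves about 3° (7 mm) to go.

servo_tool --pt "0 0 -0.014 0.15 1.8 0 1" --pt "0 0 -0.014 0.15 1.8 0 1" --pt "0 0 -0.014 0.15 1.8 0 1" --pt "0 0 -0.014 0.15 1.6 0 1" --pt "0 0 0 0 0 0 1" --pt "0 0 0 0 0 0 1"

```text
clock: 9.07
position: [629.9, -11.7, 81.7]
ee_rot: [1.023, 2.965, 0.003]
contact_force: [1.1, 0.0, 9.7]
finger_gap: 0.1
grip_force: 4.6
```

Run:
```python
from h import *
s=env.state();p=s["position"];d=p[:2]-[530.1,65.3];print(p,np.hypot(*d),np.degrees(np.arctan2(d[1],d[0])),s["contact_force"],s["clock"])
f=cams.grab_frame("scene");b,g,r=[f["frame"][...,i].astype(int) for i in range(3)]
m=(r>140)&(r>4*g)&(r>4*b);c,st,_=blob(m);print(st, (st[0]-180)*4,(st[0]+st[2]-180)*4)
```

```text
[629.86593765 -11.68923677  81.71877376] 126.01819270594086 -37.65731960126751 [1.05847857 0.01354939 9.74942719] 9.075
[280 204   6   9  28] 400 424
```

On target at -37.7°. Lifting slowly.

servo_tool --pt "0 0 0 0 0 -2 1" --pt "0 0 0 0 0 -2 1" --pt "0 0 0 0 0 -2 1" --pt "0 0 0 0 0 -2 1" --pt "0 0 0 0 0 0 1"

```text
clock: 9.75
position: [629.8, -11.7, 89.4]
ee_rot: [1.024, 2.965, 0.003]
contact_force: [1.6, -0.6, 6.2]
finger_gap: 0.9
grip_force: 3.2
```

It still pushes 6.2 N at z 89.4, so the plunger has risen into the hole. Lifting clear.

servo_tool --pt "0 0 0 0 0 -2 1" --pt "0 0 0 0 0 -3 1" --pt "0 0 0 0 0 -10 1" --pt "0 0 0 0 0 -40 1" --pt "0 0 0 0 0 -50 1" --pt "0 0 0 0 0 -30 1" --pt "0 0 0 0 0 0 1"

```text
clock: 10.62
position: [629.2, -11.7, 225.3]
ee_rot: [1.023, 2.965, 0.003]
contact_force: [0.6, -0.5, 0.3]
finger_gap: 0.4
grip_force: 0.0
```

servo_tool --pt "0 0 0 -10 -40 0 1" --pt "0 0 0 -20 -50 0 1" --pt "0 0 0 -20 -50 0 1" --pt "0 0 0 -20 -50 0 1" --pt "0 0 0 0 -30 0 1" --pt "0 0 0 0 0 0 1" --pt "0 0 0 0 0 0 1"

```text
clock: 11.5
position: [547.3, -227.2, 221.3]
ee_rot: [-1.024, -2.968, -0.001]
contact_force: [0.8, -0.0, -0.9]
finger_gap: 0.2
grip_force: 0.0
```

Run:
```python
from h import *
s=env.state();print(s["position"],s["contact_force"],s["clock"])
f=cams.grab_frame("scene");c,st,_=red(f);p=ray(f,c,92);d=p[:2]-[530.1,65.3];print(st,p,np.hypot(*d),np.degrees(np.arctan2(d[1],d[0])))
cv2.imwrite("pics/s5.png",cv2.resize(f["frame"][80:260,150:380],None,fx=3.3,fy=3.3,interpolation=cv2.INTER_CUBIC))
```

```text
[ 547.29260271 -227.24479674  221.3439562 ] [ 0.75935603 -0.02235029 -0.85415092] 11.5
[280 197  16  14 176] [628.87653352 -12.04425382  92.        ] 125.45492088483007 -38.06174521464103
```

View pics/s5.png

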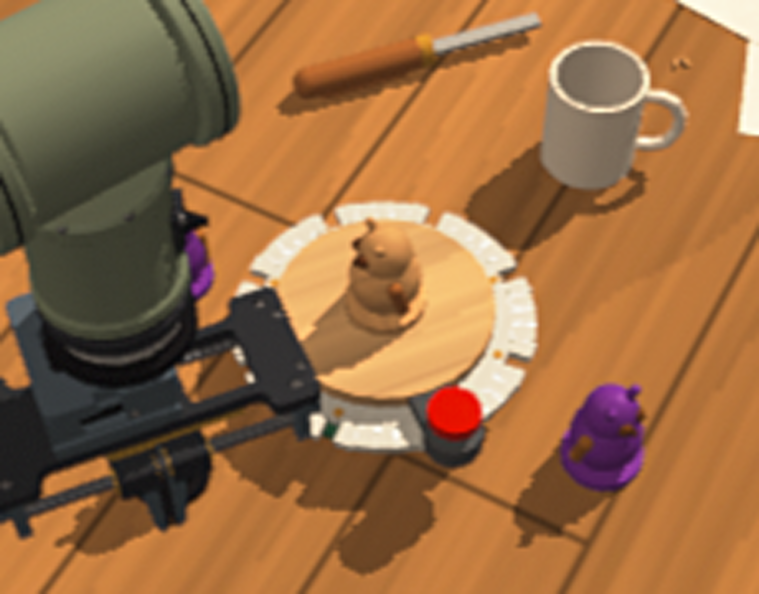

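The cap (crop (453,412)) is fully up at -38°, radius 125.5 at z 92. The owl stands upright at mid-table (385,280), and the gouge and mug are untouched. The arm is clear, so I'm handing in.

```bash
python3 -c "
from cell import env
print(env.close_job())"
```

```text
the job is handed in; nothing more can be done
None
```

The job is handed in, with no verdict returned: the turntable is one hole on counter-clockwise with the plunger up in that hole, and the owl, gouge and mug looked undisturbed in the last picture (the stone was out of frame, and the arm never went near it).

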